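# Dial the combination of the yellow standards lockbox

### The arm

A 6-joint arm with a two-finger parallel gripper is mounted at the origin on a cart in front of the work surface, level with it; the furniture and walls round the work are solid. World frame = base frame: x ahead of the robot, y to its left, z up, the work surface at z = 0. Lengths are in m, angles in degrees, forces in N, time in s.
With the tool pointing down it reaches from about 0.4 to 0.825 m from the base axis. Payload 7 kg.
Tool frame: the origin (TCP) lies on the centre line of the jaws, within the pads' length; the fingertips stand 19 mm ahead of it and the grasp point (between the pads) is the TCP; z points along the fingers, y is the line along which they close (so a half turn about z gives the same grasp; the last joint's range is limited). The gripper opens to 88 mm and grips with 3 to 60 N. Pads are 19 mm wide; open, the fingers measure 130 mm over their backs; the gripper's body (78 mm by 193 mm) begins 47 mm behind the grasp point.
Start: joints at [-54.884, 20.546, 0.682, 0, -70.136, -16.507], TCP at [0.215, -0.64, 0.246] pointing down, gripper open.
Joint ranges: [-176.03, 176.03], [-82.01, 121.73], [-58.28, 71.71], [-173.87, 95.51], [-174.79, -0.11], [-173.66, 173.66]. Speed limits (degrees/s): [136.94, 136.94, 172.46, 180, 180, 180].

### API

Orientations are given as [roll, pitch, yaw] about the fixed x, y, z axes, in that order (R = Rz(yaw) Ry(pitch) Rx(roll)).
In Python, from plant import get_state, capture, close_job gives the robot as it stands.
- The arm moves only by the tool apply_moves, never from a script. Its argument "targets" is a list of rows, each a list of 7 numbers: the opening, from 0 (shut) to 1 (fully open), then the shift along the tool's x, y, z normalised to -1 to 1, where 1 is 1000 mm, then the turn, a rotation vector about the tool's x, y, z normalised to -1 to 1, where 1 is 90 degrees. In form: [[claw, tx, ty, tz, ax, ay, az], ...]. A call has 1 to 20 rows; each row shifts and turns the commanded pose from where the row before left it, along the tool's axes as they then stand; what a row does not reach is not made up. A row lasts 1/12 s, in which the tool goes at most 41.7 mm and 7.16 degrees, less where a joint would pass 70% of its speed; a pose out of reach is approached as far as the arm can. A call with a number of a shift or a turn outside -1 to 1 is refused whole. A call with a gripper value outside its range is refused whole. The fingers move at their own pace and stop on an object; "newtons" is the grip in N (left out, the last holds). Time passes only in rows, so rows that do not move let the fingers close. It gives the time, the measured TCP pose, the force, the opening and the grip force at its end, in the units of the state.
- get_state(): the state, without advancing time (a new reading comes with each control period).
- capture(name): name is "scene" or "top" or "wrist"; returns a dict with "frame" (420x560x3 uint8, red, green, blue), "range_z" (420x560 float32, m along the optical axis (not along the pixel's ray), 0 where there is no reading), "camera_matrix" (3x3 intrinsics, pixels), "k1" (the pictures are not rectified: a ray, as slopes to the right and down, at radius r is drawn at 1 + k1 r^2 times it, then the intrinsics apply), "T" (4x4, takes a point from camera to world coordinates). Camera axes: x right, y down, z forward; pixel columns grow to the right and rows downward; lengths in m; the calibration is good to about 2 mm. A picture is of the moment at which its call begins.
- close_job(): hands the job in; it is judged then, once.
The state is a dict: "time_s": time; "joints": joint angles; "qd": joint speeds; "joint_torque": joint torques, N m; "tcp_pos": TCP position; "eef_rot": TCP orientation; "contact_force": force on the tool from outside, world axes, zero at the start; "moment": the same for the moment, N m; "gripper_width": finger opening in m; "gripper_force": force on a finger pad.
Only numpy, scipy, OpenCV 4.12 (cv2) and the standard library are available. Lean on these libraries where they do the work, as an engineer would, in place of code of your own. Each camera call takes 0.05 s, during which the arm holds its last target. There are 200 camera calls.

### The job

Dial the combination on the yellow lockbox: turn its dial clockwise until the pointer is at the red mark and stop there for a moment, then counter-clockwise, passing the white mark, to the green mark and stop there for a moment, then clockwise again to the white mark, and let go. Do not overrun the red or the green mark by more than about 15 degrees, and leave the blue lockbox's dial as it is.

Things in the scene. Friction and masses are not known exactly. Their poses are not given: they have to be found in the camera images.
- yellow_lockbox: Yellow steel box fixed to the worktop, 110 (x) x 140 (y) x 74 mm high, z up; origin: centre of its underside. A dial turns about its z axis on the lid. Fixed black scale plate, radius 50, top at z 78 mm, with marks round the axis: white towards the box's +x (far side from the robot), red 40 deg clockwise of it seen from above (robot's right), green 40 deg counter-clockwise. Ticks every 10 deg.
- yellow_grip (a point): Point on the yellow box's dial axis, mid-height of the grip, 108 mm above the worktop; its x axis points along the pointer, z up. The dial is a dark metal disc, radius 32 mm, top 89 mm above the worktop, with an upright black grip bar centred on it: 46 mm long (along the pointer), 14 mm thick, top at 122 mm. An orange line on one end of bar and disc is the pointer.
- yellow_dial (a joint): Angle of the yellow lockbox's dial, rad: 0 with the pointer at white (along the box's +x), growing clockwise seen from above; +0.698 at red, -0.698 at green. End stops at +1.15 and -1.15. Light even friction (about 0.04 N m), no spring: stays where it is left. Starts anywhere from -0.45 to 0.40.
- blue_pointer (a point): Pointer end on the rim of the dial of the blue lockbox (same make and size, painted blue), 32 mm from that dial's axis, 89 mm above the worktop. That dial must not be turned. The two boxes may stand in either place.

How it is judged:
By the outcome, as a careful person would: the job done as asked, in the order asked, and still so for the second after the job is handed in, with the robot touching nothing.
It also fails if it takes over 42 s, if anything falls off the work surface, if the arm or the gripper's body presses on something with over 40 N, if the wrist force passes 120 N, or if a joint passes its speed limit or range.

## Working session

There is one attempt and no reset: what is moved stays moved. The work goes in short steps, Python scripts to look and compute and a tool call to move; the robot and the scene stay as the last step left them, time stands still between calls to the robot, and variables do not carry over. Pictures are saved under pics/ and viewed, at most 10 in all, crops included, and the job is handed in when it is done.

Besides the shell and the picture viewer there is one more tool, called after "Call:" by a JSON object that holds its "fn" and its "kwargs". apply_moves: Moves the arm, as the interface text tells. Scaled input: -1 to 1 covers 1000 mm each way for a shift and 90 degrees each way for a turn. Its arguments: {"type":"object","properties":{"targets":{"type":"array","items":{"type":"array","items":{"type":"number"}}},"newtons":{"type":"number"}},"required":["targets"]}

```bash
mkdir -p pics; cat > h.py <<'E'
import numpy as np, cv2
from plant import get_state, capture, close_job
def px2w(c,u,v,z=None):
    """pixel -> world; on plane z if given, else by range"""
    K=c["camera_matrix"]; k=c["k1"]
    d=cv2.undistortPoints(np.array([[[u,v]]],float),K,np.array([k,0,0,0.]))[0,0]
    r=np.array([d[0],d[1],1.]); T=c["T"]; w=T[:3,:3]@r
    s=c["range_z"][int(round(v)),int(round(u))] if z is None else (z-T[2,3])/w[2]
    return T[:3,3]+s*w
def save(c,n): cv2.imwrite("pics/"+n,c["frame"][...,::-1])
E
python3 - <<'E'
from h import *
s=get_state(); print(s)
c=capture("top"); save(c,"top1.png"); print(c["camera_matrix"],c["k1"],c["T"])
np.savez("/tmp/top.npz",**c)
E
```

```text
{'time_s': 0.0, 'joints': array([-5.48819626e+01,  2.05900534e+01,  6.32392717e-01, -1.98627196e-02,
       -7.01359127e+01, -1.65070506e+01]), 'qd': array([-0.00035796,  0.0567744 , -0.02546083,  0.00335918, -0.10372577,
       -0.11260776]), 'joint_torque': array([ 1.17770705e-04, -5.82722032e+01,  2.93058336e+01,  6.99735403e+00,
        6.91729132e-03, -1.60240966e-04]), 'tcp_pos': array([ 0.21524313, -0.63926447,  0.24462858]), 'eef_rot': array([ 1.79904977e+02, -8.68722873e-03, -1.61395770e+02]), 'contact_force': array([-0.11664238,  0.26288688,  0.36027919]), 'moment': array([-0.02973469, -0.03426875,  0.00644781]), 'gripper_force': 0.0, 'gripper_width': 0.08792176803309258}
[[450.2482502    0.         286.05885173]
 [  0.         450.2482502  202.94581036]
 [  0.           0.           1.        ]] -0.15301046788265937 [[-0.02367369 -0.99725126  0.0702103   0.41402869]
 [-0.99971117  0.02390588  0.00246853  0.00675155]
 [-0.00414019 -0.07013158 -0.99752916  1.52169981]
 [ 0.          0.          0.          1.        ]]
```

View pics/top1.png

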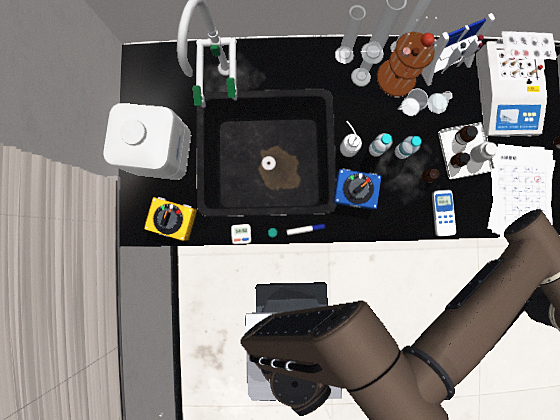

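The top view shows the yellow box at about (170,218), with the blue box at (358,188), a white carboy at (145,140) and the sink between them.

```bash
python3 - <<'E'
from h import *
c=dict(np.load("/tmp/top.npz"))
for n,u,v,z in [("dial",170,218,.1),("blue",358,188,.1),("carboy",140,130,None),("carboytop",133,132,None),("carboy nearest",180,172,None),("faucet",190,20,None),("wallL",60,180,None),("sinkrim",196,150,None),("handle",197,94,None)]:
    print(n,px2w(c,u,v,z).round(3), px2w(c,u,v).round(3))
f=c["frame"]
crop=cv2.resize(f[185:250,130:210][...,::-1],None,fx=9,fy=9,interpolation=cv2.INTER_CUBIC); cv2.imwrite("pics/crop1.png",crop)
# lid: yellow pixels with depth
hsv=cv2.cvtColor(f,cv2.COLOR_RGB2HSV)
m=(hsv[...,0]>20)&(hsv[...,0]<32)&(hsv[...,1]>150)&(hsv[...,2]>120)
vs,us=np.nonzero(m); k=(us<220)&(vs>180)
P=np.array([px2w(c,u,v) for u,v in zip(us[k],vs[k])]); P=P[(P[:,2]>.06)]
P2=np.array([px2w(c,u,v,.074) for u,v in zip(us[k],vs[k])])
print(len(P),P[:,2].mean(),cv2.minAreaRect(P[:,:2].astype(np.float32)),cv2.minAreaRect(P2[:,:2].astype(np.float32)))
E
```

```text
dial [0.475 0.382 0.1  ] [0.475 0.385 0.087]
blue [ 0.556 -0.22   0.1  ] [ 0.554 -0.217  0.119]
carboy [0.717 0.418 0.294] [0.717 0.418 0.294]
carboytop [0.712 0.438 0.294] [0.712 0.438 0.294]
carboy nearest [0.626 0.355 0.072] [0.626 0.355 0.072]
faucet [0.917 0.223 0.54 ] [0.917 0.223 0.54 ]
wallL [0.556 0.558 0.481] [0.556 0.558 0.481]
sinkrim [0.711 0.316 0.003] [0.711 0.316 0.003]
handle [0.827 0.261 0.258] [0.827 0.261 0.258]
593 0.07756515573959047 ((0.43006256222724915, 0.24177336692810059), (0.4604129493236542, 0.1099880114197731), 73.84943389892578) ((0.47345462441444397, 0.3917946517467499), (0.14835412800312042, 0.1099267303943634), 73.02226257324219)
```

View pics/crop1.png

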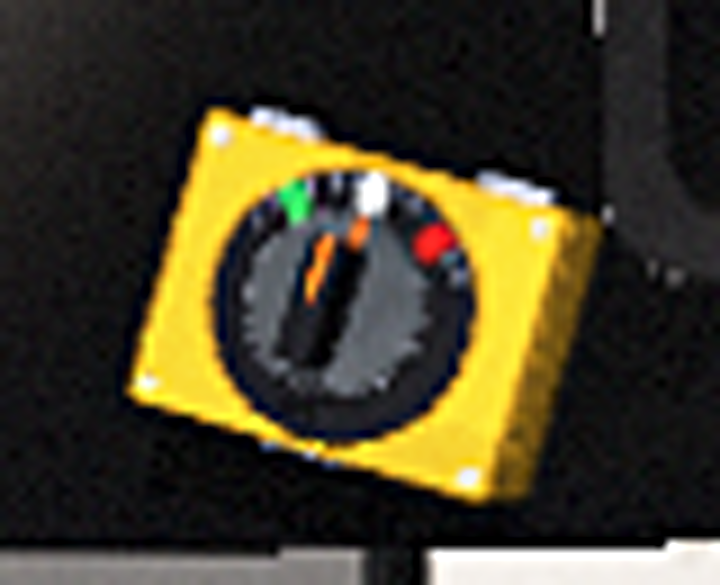

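The crop shows the plate centre near crop (344,306), with white at (372,193), red at (435,243) and green at (296,200). The pointer is near white. I'll move over the box for a close look.

Call:
{"fn": "apply_moves", "kwargs": {"targets": [[1,-0.033,0.0167,-0.0104,0,0,0],[1,-0.033,0.0167,-0.0104,0,0,0],[1,-0.033,0.0167,-0.0104,0,0,0],[1,-0.033,0.0167,-0.0104,0,0,0],[1,-0.033,0.0167,-0.0104,0,0,0],[1,-0.033,0.0167,-0.0104,0,0,0],[1,-0.033,0.0167,-0.0104,0,0,0],[1,-0.033,0.0167,-0.0104,0,0,0],[1,-0.033,0.0167,-0.0104,0,0,0],[1,-0.033,0.0167,-0.0104,0,0,0],[1,-0.033,0.0167,-0.0104,0,0,0]], "newtons": 20}}

```text
time_s: 0.97
tcp_pos: [0.5016, -0.348, 0.3601]
eef_rot: [180.0, -0.0, -161.4]
contact_force: [0.5, -1.1, -0.4]
gripper_width: 0.0877
gripper_force: 0.0
```

Call:
{"fn": "apply_moves", "kwargs": {"targets": [[1,-0.0094,0.0356,0.0015,0,0,0],[1,-0.0094,0.0356,0.0015,0,0,0],[1,-0.0094,0.0356,0.0015,0,0,0],[1,-0.0094,0.0356,0.0015,0,0,0],[1,-0.0094,0.0356,0.0015,0,0,0],[1,-0.0094,0.0356,0.0015,0,0,0],[1,-0.0094,0.0356,0.0015,0,0,0],[1,-0.0094,0.0356,0.0015,0,0,0],[1,-0.0094,0.0356,0.0015,0,0,0],[1,-0.0094,0.0356,0.0015,0,0,0],[1,-0.0094,0.0356,0.0015,0,0,0],[1,-0.0094,0.0356,0.0015,0,0,0],[1,-0.0094,0.0356,0.0015,0,0,0],[1,-0.0094,0.0356,0.0015,0,0,0],[1,-0.0094,0.0356,0.0015,0,0,0],[1,-0.0094,0.0356,0.0015,0,0,0],[1,-0.0094,0.0356,0.0015,0,0,0],[1,-0.0094,0.0356,0.0015,0,0,0],[1,-0.0094,0.0356,0.0015,0,0,0],[1,-0.0094,0.0356,0.0015,0,0,0]]}}

```text
time_s: 2.63
tcp_pos: [0.451, 0.3867, 0.3294]
eef_rot: [-180.0, -0.0, -161.4]
contact_force: [0.6, -0.2, 0.0]
gripper_width: 0.0877
gripper_force: 0.0
```

Call:
{"fn": "apply_moves", "kwargs": {"targets": [[1,0,0,0,0,0,-0.0778],[1,0,0,0,0,0,-0.0778],[1,0,0,0,0,0,-0.0778],[1,0,0,0,0,0,-0.0778],[1,0,0,0,0,0,-0.0778],[1,0,0,0,0,0,-0.0778],[1,0,0,0,0,0,-0.0778],[1,0,0,0,0,0,-0.0778],[1,0,0,0,0,0,-0.0778],[1,0,0,0,0,0,-0.0778],[1,0,0,0,0,0,-0.0778],[1,0,0,0,0,0,-0.0778],[1,0,0,0,0,0,-0.0778],[1,0,0,0,0,0,-0.0778],[1,0,0,0,0,0,-0.0778],[1,0,0,0,0,0,-0.0778],[1,0,0,0,0,0,-0.0778],[1,0,0,0,0,0,-0.0778],[1,0,0,0,0,0,-0.0778],[1,0,0,0,0,0,-0.0778]]}}

```text
time_s: 4.3
tcp_pos: [0.4515, 0.3848, 0.3293]
eef_rot: [179.9, 0.0, -21.0]
contact_force: [0.2, -0.5, 0.3]
gripper_width: 0.0877
gripper_force: 0.0
```

```bash
python3 - <<'E'
from h import *
c=capture("wrist"); save(c,"w1.png"); np.savez("/tmp/w1.npz",**c); s=get_state(); print(s["time_s"],s["tcp_pos"],s["eef_rot"],s["joints"]); print(c["T"])
E
```

```text
4.35 [0.45151593 0.38488186 0.3293529 ] [ 1.79943068e+02  2.73785692e-02 -2.04830564e+01] [ 5.92955273e+01  1.04970487e+01 -2.19801734e+00 -1.72591284e-02
 -7.73658219e+01  1.02252138e+01]
[[-3.58741119e-01 -8.95500227e-01 -2.63408718e-01  5.22944645e-01]
 [-9.33436727e-01  3.44411417e-01  1.00382530e-01  3.57804778e-01]
 [ 8.28391119e-04  2.81886713e-01 -9.59447338e-01  4.67470608e-01]
 [ 0.00000000e+00  0.00000000e+00  0.00000000e+00  1.00000000e+00]]
```

View pics/w1.png

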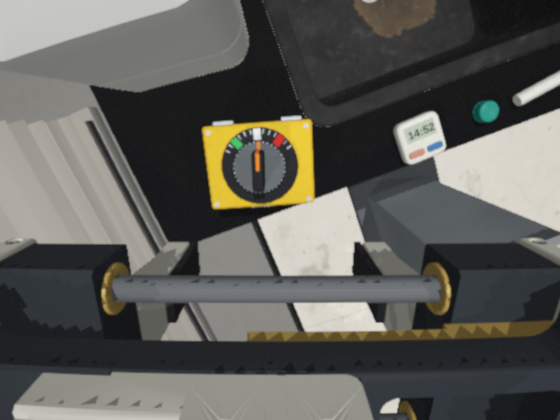

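The wrist view shows the yellow lid with corner screws at about (207,132), (307,126), (310,200) and (216,203). White is at (257,134), red at (279,142), green at (237,144), and the pointer tip is near (258,148), close to white. Next I'll measure it.

```bash
cat > meas.py <<'E'
from h import *
def measure(c,box,png=None):
    u0,v0,u1,v1=box; f=c["frame"][v0:v1,u0:u1]; h=cv2.cvtColor(f,cv2.COLOR_RGB2HSV); H,S,V=[h[...,i].astype(int) for i in range(3)]
    W=lambda m,z: np.array([px2w(c,u+u0,v+v0,z)[:2] for v,u in zip(*np.nonzero(m))])
    Y=(H>20)&(H<33)&(S>130)&(V>150)
    n,l,st,_=cv2.connectedComponentsWithStats(Y.astype(np.uint8)); Y=l==1+np.argmax(st[1:,4])
    r=cv2.minAreaRect(W(Y,.074).astype(np.float32)); print("rect",r)
    out={}
    for n,m,z in [("red",((H<5)|(H>174))&(S>150)&(V>120),.078),("green",(H>50)&(H<85)&(S>120)&(V>80),.078)]:
        p=W(m,z); out[n]=p.mean(0); print(n,len(p),out[n])
    O=(H>=6)&(H<=17)&(S>130)&(V>120)
    R=c["range_z"][v0:v1,u0:u1]
    zs=np.array([px2w(c,u+u0,v+v0)[2] for v,u in zip(*np.nonzero(O))])
    vu=np.argwhere(O)
    bar=[px2w(c,u+u0,v+v0,.122)[:2] for (v,u),z in zip(vu,zs) if z>.108]; dsc=[px2w(c,u+u0,v+v0,.089)[:2] for (v,u),z in zip(vu,zs) if z<.1]
    cen=np.array(r[0])
    B=(V<70)
    for n,p in [("red",[out["red"]]),("green",[out["green"]]),("bar",bar),("disc",dsc)]:
        if len(p):
            q=np.mean(p,0)-cen; print(n,len(p),"dist",np.hypot(*q).round(4),"yaw",np.degrees(np.arctan2(q[1],q[0])).round(2))
    if png: cv2.imwrite("pics/"+png,cv2.resize(f[...,::-1],None,fx=5,fy=5,interpolation=cv2.INTER_CUBIC))
E
python3 - <<'E'
from meas import *
c=dict(np.load("/tmp/w1.npz")); measure(c,(190,105,330,225))
S=[px2w(c,u,v,.074) for u,v in [(207,132),(307,126),(310,200),(216,203)]]; print(np.mean(S,0),S)
for u,v in [(258,140),(258,150),(258,158),(258,172),(258,188)]: print(u,v,px2w(c,u,v))
# carboy front
R=c["range_z"]; print([px2w(c,u,v).round(3) for u,v in [(150,85),(100,95),(225,65),(40,100),(95,125),(130,190)]])
E
```

```text
rect ((0.47507598996162415, 0.3982357680797577), (0.13821148872375488, 0.1089249700307846), 72.92778778076172)
red 95 [0.49680828 0.36395859]
green 93 [0.51229261 0.41438103]
red 1 dist 0.0406 yaw -57.62
green 1 dist 0.0406 yaw 23.45
bar 99 dist 0.012 yaw -19.59
disc 35 dist 0.0297 yaw -30.86
[0.47373459 0.39815084 0.074     ] [array([0.53841679, 0.44441234, 0.074     ]), array([0.49984716, 0.32406196, 0.074     ]), array([0.40760343, 0.35234581, 0.074     ]), array([0.44907097, 0.47178325, 0.074     ])]
258 140 [0.50592484 0.38780324 0.0760408 ]
258 150 [0.49606783 0.39033307 0.10021657]
258 158 [0.48934241 0.39174106 0.12211707]
258 172 [0.47447777 0.39772699 0.1220003 ]
258 188 [0.45689844 0.40485085 0.1212051 ]
[array([0.626, 0.501, 0.031]), array([ 0.649,  0.588, -0.001]), array([0.612, 0.396, 0.029]), array([0.641, 0.6  , 0.113]), array([0.596, 0.564, 0.093]), array([0.508, 0.563, 0.092])]
```

Call:
{"fn": "apply_moves", "kwargs": {"targets": [[1,0.0029,-0.0034,0.028,0,0,0],[1,0.0029,-0.0034,0.028,0,0,0],[1,0.0029,-0.0034,0.028,0,0,0],[1,0.0029,-0.0034,0.028,0,0,0],[1,0.0029,-0.0034,0.028,0,0,0],[1,0.0029,-0.0034,0.028,0,0,0],[1,0,0,0,0,0,0],[1,0,0,0,0,0,0]]}}

```text
time_s: 5.02
tcp_pos: [0.4749, 0.3968, 0.1606]
eef_rot: [179.8, 0.0, -21.5]
contact_force: [0.3, -0.9, 0.7]
gripper_width: 0.0878
gripper_force: 0.0
```

```bash
python3 - <<'E'
from meas import *
c=capture("wrist"); save(c,"w2.png"); np.savez("/tmp/w2.npz",**c)
for i in range(3):
    s=get_state(); print(s["time_s"],s["tcp_pos"],s["eef_rot"]); capture("top")
E
```

```text
5.0667 [0.47558855 0.39771603 0.16253938] [ 1.79954176e+02 -2.31402308e-02 -2.14179339e+01]
5.1167 [0.4759223  0.39819545 0.16362393] [-1.79919496e+02 -5.16558428e-02 -2.13958489e+01]
5.1667 [0.47600269 0.39849709 0.164138  ] [-1.79844637e+02 -5.97865650e-02 -2.13761863e+01]
```

View pics/w2.png

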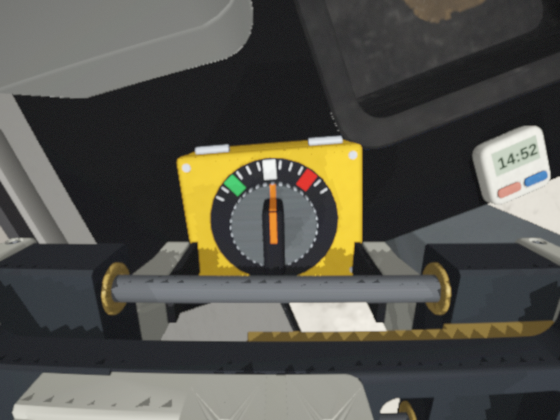

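White is at (269,169), red at (307,180) and green at (235,184). The orange pointer runs from (272,183) to (273,243), parallel to the jaws and slightly clockwise of white.

Call:
{"fn": "apply_moves", "kwargs": {"targets": [[1,0,0,0.0125,0,0,0],[1,0,0,0.0125,0,0,0],[1,0,0,0.0125,0,0,0],[1,0,0,0.0115,0,0,0],[1,0,0,0,0,0,0],[1,0,0,0,0,0,0],[1,0,0,0,0,0,0]]}}

```text
time_s: 5.8
tcp_pos: [0.4758, 0.3982, 0.1141]
eef_rot: [-179.9, -0.0, -21.3]
contact_force: [-0.0, 0.3, 0.7]
gripper_width: 0.0873
gripper_force: 0.0
```

```bash
python3 - <<'E'
from meas import *
c=dict(np.load("/tmp/w2.npz"))
C=np.array([.475,.398])
for n,u,v,z in [("white",269,169,.078),("red",307,180,.078),("green",235,184,.078),("disc",272,187,.089),("barfar",273,212,.122),("barnear",273,243,.122)]:
    p=px2w(c,u,v,z)[:2]; q=p-C; print(n,p.round(4),np.hypot(*q).round(4),np.degrees(np.arctan2(q[1],q[0])).round(1))
s=get_state(); print(s["time_s"],s["tcp_pos"],s["eef_rot"],s["contact_force"])
E
```

```text
white [0.5144 0.3864] 0.041 -16.4
red [0.4965 0.3633] 0.0408 -58.2
green [0.5132 0.414 ] 0.0414 22.7
disc [0.5033 0.3884] 0.0299 -18.8
barfar [0.4954 0.3906] 0.0217 -20.0
barnear [0.4764 0.3981] 0.0014 4.0
5.8 [0.47576707 0.39818674 0.11409566] [-1.79920460e+02 -3.36616464e-02 -2.13382573e+01] [-0.03563843  0.27292565  0.74538274]
```

Call:
{"fn": "apply_moves", "kwargs": {"targets": [[0,0,0,0,0,0,0],[0,0,0,0,0,0,0],[0,0,0,0,0,0,0],[0,0,0,0,0,0,0],[0,0,0,0,0,0,0],[0,0,0,0,0,0,0],[0,0,0,0,0,0,0],[0,0,0,0,0,0,0],[0,0,0,0,0,0,0],[0,0,0,0,0,0,0],[0,0,0,0,0,0,0],[0,0,0,0,0,0,0]], "newtons": 20}}

```text
time_s: 6.8
tcp_pos: [0.4755, 0.3978, 0.113]
eef_rot: [-180.0, -0.0, -21.4]
contact_force: [-0.3, 1.8, -3.2]
gripper_width: 0.0135
gripper_force: 19.9
```

Call:
{"fn": "apply_moves", "kwargs": {"targets": [[0,0,0,0,0,0,0.0443],[0,0,0,0,0,0,0.0443],[0,0,0,0,0,0,0.0443],[0,0,0,0,0,0,0.0443],[0,0,0,0,0,0,0.0443],[0,0,0,0,0,0,0.0443],[0,0,0,0,0,0,0.0443],[0,0,0,0,0,0,0.0443],[0,0,0,0,0,0,0.0443],[0,0,0,0,0,0,0],[0,0,0,0,0,0,0],[0,0,0,0,0,0,0],[0,0,0,0,0,0,0],[0,0,0,0,0,0,0],[0,0,0,0,0,0,0]]}}

```text
time_s: 8.05
tcp_pos: [0.475, 0.3973, 0.1129]
eef_rot: [179.9, -0.0, -57.2]
contact_force: [-4.7, -3.3, 4.9]
gripper_width: 0.014
gripper_force: 19.9
```

```bash
python3 - <<'E'
from meas import *
c=capture("wrist"); save(c,"w3.png"); np.savez("/tmp/w3.npz",**c)
s=get_state(); print(s["time_s"],s["tcp_pos"],s["eef_rot"],s["contact_force"],s["moment"],s["gripper_width"])
E
```

```text
8.1 [0.4750026  0.3972912  0.11292963] [ 1.79944989e+02 -1.40187797e-02 -5.71912253e+01] [-4.39236681 -2.80488236  4.09361252] [-0.89354447  1.91528758  0.01998686] 0.013936417868204511
```

View pics/w3.png

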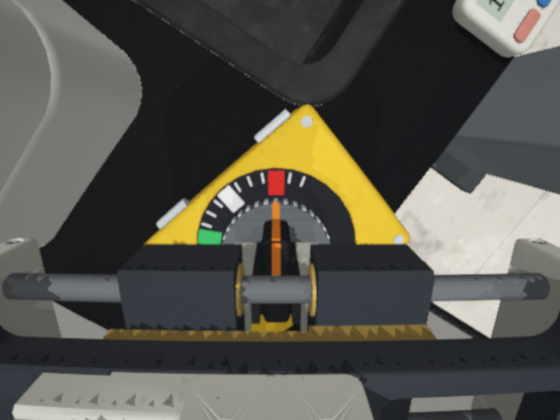

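The pointer at (276,205) is in line with the red mark at (276,183), with the jaws gripping the bar. Next is counter-clockwise, 80 degrees, to green.

Call:
{"fn": "apply_moves", "kwargs": {"targets": [[0,0,0,0,0,0,-0.0494],[0,0,0,0,0,0,-0.0494],[0,0,0,0,0,0,-0.0494],[0,0,0,0,0,0,-0.0494],[0,0,0,0,0,0,-0.0494],[0,0,0,0,0,0,-0.0494],[0,0,0,0,0,0,-0.0494],[0,0,0,0,0,0,-0.0494],[0,0,0,0,0,0,-0.0494],[0,0,0,0,0,0,-0.0494],[0,0,0,0,0,0,-0.0494],[0,0,0,0,0,0,-0.0494],[0,0,0,0,0,0,-0.0494],[0,0,0,0,0,0,-0.0494],[0,0,0,0,0,0,-0.0494],[0,0,0,0,0,0,-0.0494],[0,0,0,0,0,0,-0.0494],[0,0,0,0,0,0,-0.0494]]}}

```text
time_s: 9.6
tcp_pos: [0.4755, 0.3988, 0.1129]
eef_rot: [-179.9, -0.1, 23.1]
contact_force: [-2.7, 1.4, -0.3]
gripper_width: 0.0138
gripper_force: 19.9
```

Call:
{"fn": "apply_moves", "kwargs": {"targets": [[0,0,0,0,0,0,0],[0,0,0,0,0,0,0],[0,0,0,0,0,0,0],[0,0,0,0,0,0,0],[0,0,0,0,0,0,0],[0,0,0,0,0,0,0],[0,0,0,0,0,0,0],[0,0,0,0,0,0,0]]}}

```text
time_s: 10.27
tcp_pos: [0.4755, 0.3988, 0.113]
eef_rot: [-179.9, -0.1, 22.7]
contact_force: [-3.1, 4.5, -1.0]
gripper_width: 0.0138
gripper_force: 19.9
```

```bash
python3 - <<'E'
from meas import *
c=capture("wrist"); save(c,"w4.png"); np.savez("/tmp/w4.npz",**c)
s=get_state(); print(s["time_s"],s["tcp_pos"],s["eef_rot"],s["contact_force"],s["gripper_width"])
E
```

```text
10.3167 [0.47550887 0.39877198 0.11298265] [-1.79921351e+02 -7.33145658e-02  2.26676472e+01] [-3.17185354  4.30352835 -1.03319829] 0.013782370874124667
```

View pics/w4.png

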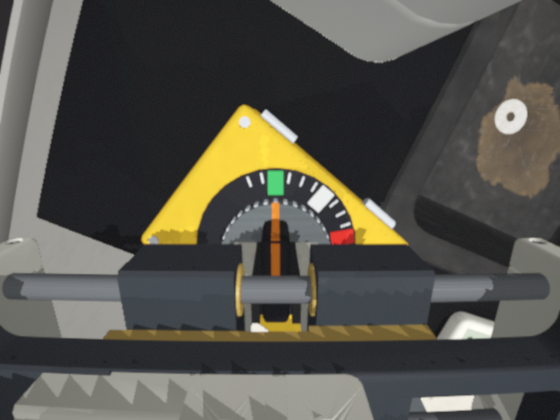

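The pointer at (276,210) is in line with the green mark at (276,183). Now clockwise 40 degrees to white.

Call:
{"fn": "apply_moves", "kwargs": {"targets": [[0,0,0,0,0,0,0.0444],[0,0,0,0,0,0,0.0444],[0,0,0,0,0,0,0.0444],[0,0,0,0,0,0,0.0444],[0,0,0,0,0,0,0.0444],[0,0,0,0,0,0,0.0444],[0,0,0,0,0,0,0.0444],[0,0,0,0,0,0,0.0444],[0,0,0,0,0,0,0.0444],[0,0,0,0,0,0,0.0444],[0,0,0,0,0,0,0],[0,0,0,0,0,0,0],[0,0,0,0,0,0,0],[0,0,0,0,0,0,0],[0,0,0,0,0,0,0],[0,0,0,0,0,0,0]]}}

```text
time_s: 11.65
tcp_pos: [0.4755, 0.3979, 0.113]
eef_rot: [-180.0, -0.0, -17.1]
contact_force: [-1.8, 2.9, -1.2]
gripper_width: 0.0139
gripper_force: 19.9
```

```bash
python3 - <<'E'
from meas import *
c=capture("wrist"); save(c,"w5.png")
s=get_state(); print(s["time_s"],s["tcp_pos"],s["eef_rot"],s["contact_force"],s["gripper_width"])
E
```

```text
11.7 [0.47550406 0.39791567 0.11296683] [-1.79973482e+02 -8.59142801e-03 -1.71403756e+01] [-0.67088273  3.21386689 -0.47087902] 0.013842625004240295
```

View pics/w5.png

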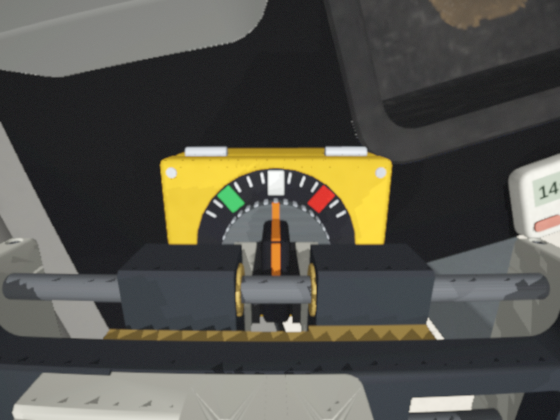

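The pointer at (276,210) is in line with the white mark at (276,183). Time to open the jaws and retreat straight up.

Call:
{"fn": "apply_moves", "kwargs": {"targets": [[1,0,0,0,0,0,0],[1,0,0,0,0,0,0],[1,0,0,0,0,0,0],[1,0,0,0,0,0,0],[1,0,0,0,0,0,0],[1,0,0,0,0,0,0],[1,0,0,0,0,0,0],[1,0,0,0,0,0,0],[1,0,0,-0.02,0,0,0],[1,0,0,-0.02,0,0,0],[1,0,0,-0.02,0,0,0],[1,0,0,-0.02,0,0,0],[1,0,0,-0.02,0,0,0],[1,0,0,-0.02,0,0,0],[1,0,0,0,0,0,0],[1,0,0,0,0,0,0],[1,0,0,0,0,0,0],[1,0,0,0,0,0,0]]}}

```text
time_s: 13.2
tcp_pos: [0.4749, 0.3973, 0.2319]
eef_rot: [179.9, 0.0, -17.2]
contact_force: [-0.2, 0.4, 0.1]
gripper_width: 0.0877
gripper_force: 0.0
```

```bash
python3 - <<'E'
from meas import *
c=capture("wrist"); save(c,"w6.png")
s=get_state(); print(s["time_s"],s["tcp_pos"],s["eef_rot"],s["contact_force"],s["gripper_width"])
E
```

```text
13.25 [0.4749993  0.39727701 0.2318315 ] [ 1.79899792e+02  4.09009408e-02 -1.71687742e+01] [-0.64920417  0.27739555 -0.60000071] 0.08738591673766281
```

View pics/w6.png

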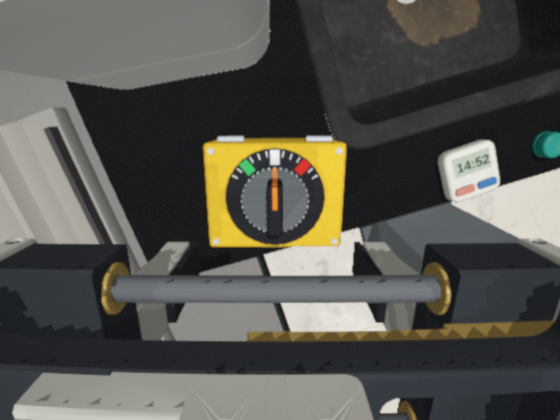

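The pointer at (275,172) is still at the white mark (275,158), and the gripper is clear of everything.

```bash
python3 -c "from plant import close_job; print(close_job())"
```

```text
the job is handed in; nothing more can be done
None
```

I dialled the yellow lockbox in the order asked: red, stop, counter-clockwise past white to green, stop, then clockwise to white. I let go with the pointer still at white, never touched the blue dial, and handed the job in at about 13 s.

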